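Chock a prop-shaft tube against the back rail and draw back the stop

ROBOT

A 7-joint arm with a two-finger parallel gripper is mounted at the origin on the work surface. World frame = base frame: x ahead of the robot, y to its left, z up, the work surface at z = 0. Lengths are in m, angles in rad, forces in N, time in s.
With the tool pointing down it reaches from about 0.4 to 0.85 m from the base axis. Payload 10.4 kg.
Tool frame: the origin (TCP) lies between the finger pads; the fingertips stand 14 mm ahead of it and the grasp point (between the pads) lies 5 mm behind it; z points along the fingers, y is the line along which they close (so a half turn about z gives the same grasp; the last joint's range is limited). The gripper opens to 87 mm and grips with 3 to 60 N. Pads are 19 mm wide; open, the fingers measure 117 mm over their backs; the gripper's body (75 mm by 190 mm) begins 51 mm behind the grasp point.
Start: joints at [-1.206, 0.332, -0.065, 1.46, 0.022, 1.35, -0.088], TCP at [0.236, 0.579, 0.237] pointing down, gripper open.
Joint ranges: [-2.6, 2.6], [-0.5, 2.12], [-1.47, 1.34], [0.16, 2.42], [-1.27, 4.41], [0.06, 2.06], [-2.6, 2.6]. Speed limits (rad/s): [2.22, 2.22, 2.79, 2.79, 3.14, 3.14, 3.14].

INTERFACE

Orientations are given as a unit quaternion [x, y, z, w].
In Python, from bench import * gives the robot as it stands.
- The arm moves only by the tool drive_tool, never from a script. Its argument "deltas" is a list of rows, each a list of 7 numbers: the turn, a rotation vector about the tool's x, y, z in degrees, then the shift along the tool's x, y, z in m, then the closure, from -1 (fully open) to 1 (shut). A call has 1 to 12 rows; each row is the pose to reach, as a shift and turn from the pose commanded when the call began, along the tool's axes at that moment; what a row does not reach only later rows make up. A row lasts 1/10 s, in which the tool goes at most 50 mm and 8.59 degrees, less where a joint would pass 70% of its speed; a pose out of reach is approached as far as the arm can. A call with a gripper value outside its range is refused whole. The fingers move at their own pace and stop on an object; "squeeze" is the grip in N (left out, the last holds). Time passes only in rows, so rows that repeat a pose let the fingers close. It gives the time, the measured TCP pose, the force and the opening at its end, in the units of the state.
- read_state(): the state, without advancing time (a new reading comes with each control period).
- camera(name): name is "scene" or "top" or "wrist"; returns (picture, depth): 420x560x3 uint8, red, green, blue; 420x560 float32, m along the optical axis (not along the pixel's ray), 0 where there is no reading.
- camera_params(name): a dict with "K" (3x3 intrinsics, pixels), "k1" (the pictures are not rectified: a ray, as slopes to the right and down, at radius r is drawn at 1 + k1 r^2 times it, then the intrinsics apply), "R" (3x3) and "t" (3): a world point X has camera coordinates R X + t; the wrist camera has in their place "mount" (4x4, takes a point from camera to tool coordinates, whose origin is the TCP and whose axes are the flange's). Camera axes: x right, y down, z forward; pixel columns grow to the right and rows downward; lengths in m; the calibration is good to about 2 mm. A picture is of the moment at which its call begins: read the wrist's pose just before it. camera_params takes no time and is no camera call.
- close_job(): hands the job in, once; it reports no verdict.
Trained networks look in the newest picture that a camera, given by its name, has taken for a name from the list of things; names that differ only in an ending like _2 or _b are one class to them, and where a whole thing is asked for, a point or a joint stands for the part that bears it (a point fixed in the world has none). Each returns a list of dicts, best first, with "score" (0 to 1); they miss things now and then, are a little off and sometimes report something else, mostly with a low value. They report only what shows in the picture. A call takes as long as a camera call. They do not tell look-alikes from the thing itself.
- outline_of(label, camera): "pixels" (420x560 bool, what is visible of it) and "location" ([column, row] as shares, 0 to 1, of the picture: columns of its width, rows of its height, amid what is visible of it).
- tip_of(label, camera): "location" ([column, row] as shares, 0 to 1, of the picture: columns of its width, rows of its height: a listed point, or the origin of a listed thing).
The state is a dict: "time": time; "joint_positions": joint angles; "joint_vel": joint speeds; "joint_torque": joint torques, N m; "ee_pos": TCP position; "eef_rot": TCP orientation; "ft_force": force on the tool from outside, world axes, zero at the start; "torque": the same for the moment, N m; "width": finger opening in m.
Only numpy, scipy, OpenCV 4.12 (cv2) and the standard library are available. Lean on these libraries where they do the work, as an engineer would, in place of code of your own. Each camera call takes 0.05 s, during which the arm holds its last target. There are 200 camera calls.

TASK

The round prop-shaft tube rests against the red draw-back stop on the sloping ramp. Set the yellow wedge chock on the ramp below the tube and push it uphill against the tube's low side until the tube has rolled up to the rubber back rail and the chock bears on it there with about 12 newtons for half a second (never over 25: the thin tube dents). Then let go, draw the stop fully back downhill by its orange handle and leave the tube held by the chock alone, snug on the rail; do not disturb the can, the tin or the screwdriver.

Things in the scene. Friction and masses are not known exactly. Their poses are not given: they have to be found in the camera images.
- ramp: Fixed dark steel ramp with green edges, 264 mm wide. x points uphill (level direction), y across, z up. Origin at bench height under the line where the tube first rests. Its flat surface slopes at 8 degrees: height over the origin 45 mm at x = 0, plus 0.1405 mm per mm of x; it runs from x = -193 to +109 mm.
- rail: Fixed back rail at the ramp's high side, black rubber face on an aluminium bar, 230 mm wide, 60 mm high; the face leans over towards the tube, 25 degrees off square to the ramp. Its place varies: the tube must roll 10 to 22 mm to meet it. Origin at the foot of its face on the ramp (to 1 mm), mid-width; axes as the ramp's. The tube touches it when its axis is 59 mm before this origin along x.
- tube: Loose bright metal tube with two blue bands and dark studded ends, 70 mm diameter, 220 mm long, about 0.95 kg (varies). Origin at mid-length on its axis, y along its axis, which lies across the ramp. It rolls freely; on the slope it pulls downhill with about 1.3 N.
- chock: Yellow wedge, black sole, 0.35 kg, 59 x 40 x 45 mm, level on the bench left or right of the ramp. Origin on its underside, mid-width, 37 mm ahead of its upright back; x to its sloped face. Grip the 40 mm wide block, x -37 to -1. Face falls at 60 degrees from 45 mm high at x -1 to 5 at x 22. On the ramp it meets the tube 45 mm short of the tube's axis. Sole friction about 0.6 of the load on it.
- stop (a joint): Red draw-back stop: two 48 mm high pads hold the tube's low side 93 mm either side of its middle, on flat arms joined by a cross bar 150 mm downhill of the tube. Slides straight down the slope in one piece, about 3 N friction, stays where left. In m: 0 at the start (holding the tube), 0.05 fully back downhill. The chock goes in the 170 mm wide space between the arms.
- stop_handle (a point): A point in the stop's upright orange handle, 12 mm below its top, free for 38 mm below. The handle stands on the cross bar square to the ramp surface, 16 mm along the slope, 24 mm across it, 75 mm to the side (-y of the ramp) of the ramp's middle, and moves with the stop.
- spray_can: Bystander: standing aerosol can with blue label, 60 mm diameter, 160 mm high, left or right of the ramp. Origin at the centre of its underside.
- grease_tin: Bystander: low round grey tin with green label and black lid, 66 mm diameter, 60 mm high, right of the ramp. Origin at the centre of its underside.
- screwdriver: Bystander: screwdriver with orange handle lying on the bench left of the ramp. Origin on its underside; it lies along its x axis.
Things that resemble listed ones, but are neither listed nor needed, are in the scene too. What is shaped like the tube but turquoise is not meant.

How it is judged:
On the way, in this order (a step that is already met when the one before it is completed fails the run):
1. the chock bears on the tube's low side with over 6 N while the tube is on the back rail (within 2 mm, over 1 N) and the stop is still up, for 0.3 s (contact force between chock and tube above 6 N and contact force between tube and rail above 1 N and x of tube in the frame of rail above -0.0613 m and value of joint stop below 0.01 m), for 0.3 s.
2. the stop is drawn back at least 42 mm with the tube still on the rail (value of joint stop above 0.042 m and x of tube in the frame of rail above -0.0623 m), for 0.2 s.
At the end, for the whole second after the job is handed in: The stop is drawn back at least 42 of its 50 mm; the tube lies still on the ramp within 3 mm of touching the back rail and parallel to it within 3 degrees; the chock stands on its sole and bears against the tube's low side (all of step 2 and x of tube in the frame of rail below -0.055 m and angle between the y axis of tube and the y axis of rail, either way round below 0.05 rad and contact force between chock and tube above 0.2 N and linear speed of tube below 0.01 m/s and angle between chock's own z axis and vertical below 0.25 rad).
It fails at once if the chock presses on the tube with more than 25 N (contact force between chock and tube above 25 N).
It fails at once if the tube rolls more than 15 mm downhill of its start (x of tube in the frame of ramp below -0.02 m).
It fails at once if a bystander is moved more than 25 mm (distance of any of spray_can, grease_tin, screwdriver from where it was at the start of the episode above 0.025 m).
It also fails if it takes over 72 s, if anything falls off the work surface, if the arm or the gripper's body presses on something with over 40 N, if the wrist force passes 120 N, or if a joint passes its speed limit or range.

## Working session

There is one attempt and no reset: what is moved stays moved. The work goes in short steps, Python scripts to look and compute and a tool call to move; the robot and the scene stay as the last step left them, time stands still between calls to the robot, and variables do not carry over. Pictures are saved under pics/ and viewed, on a budget of 10 in all, crops included, one or two more only if the job needs it, and the job is handed in when it is done.

Besides the shell and the picture viewer there is one more tool, called after "Request:" as name(argument=value, ...) on one line, values as JSON. drive_tool: Moves the arm, as the interface text tells. Its arguments: {"type":"object","properties":{"deltas":{"type":"array"},"squeeze":{"type":"number"}},"required":["deltas"]}

```bash
mkdir -p pics; ls; python3 - <<'E'
from bench import *
import cv2,numpy as np
s=read_state(); print({k:np.round(v,3).tolist() for k,v in s.items()})
a,_=camera("scene"); b,_=camera("top")
cv2.imwrite("pics/s1.png",a[:,:,::-1]); cv2.imwrite("pics/t1.png",b[:,:,::-1])
for c in("scene","top"):
  p=camera_params(c); print(c,{k:np.round(v,4).tolist() for k,v in p.items()})
print(camera_params("wrist"))
E
```

```text
pics
{'time': 0.0, 'joint_positions': [-1.206, 0.333, -0.065, 1.461, 0.022, 1.35, -0.088], 'joint_vel': [-0.0, -0.0, -0.0, -0.001, 0.001, 0.0, -0.001], 'joint_torque': [-0.0, -62.324, 0.025, -38.992, -0.061, 0.039, 0.0], 'ee_pos': [0.236, 0.578, 0.236], 'eef_rot': [0.193, 0.981, -0.001, -0.0], 'ft_force': [0.254, -0.096, -0.585], 'torque': [0.056, -0.004, 0.024], 'width': 0.087}
scene {'K': [[446.9405, 0.0, 285.5439], [0.0, 446.9405, 213.558], [0.0, 0.0, 1.0]], 'k1': -0.0329, 'R': [[-0.7884, 0.6151, 0.0126], [0.4345, 0.571, -0.6965], [-0.4356, -0.5437, -0.7174]], 't': [0.3589, -0.1979, 1.3195]}
top {'K': [[462.0755, 0.0, 280.4194], [0.0, 462.0755, 207.2772], [0.0, 0.0, 1.0]], 'k1': -0.0126, 'R': [[0.0274, -0.9996, 0.0001], [-0.9921, -0.0272, -0.1225], [0.1225, 0.0032, -0.9925]], 't': [0.0714, 0.5447, 0.9848]}
{'K': array([[328.46888505,   0.        , 271.46721591],
       [  0.        , 328.46888505, 208.04809139],
       [  0.        ,   0.        ,   1.        ]]), 'k1': 0.019917055121482796, 'mount': array([[ 5.67970232e-05, -9.57735345e-01, -2.87650838e-01,
         7.96148237e-02],
       [ 9.99999564e-01,  3.22453432e-04, -8.76159624e-04,
        -1.83657376e-03],
       [ 9.31883040e-04, -2.87650663e-01,  9.57734946e-01,
        -1.47584653e-01],
       [ 0.00000000e+00,  0.00000000e+00,  0.00000000e+00,
         1.00000000e+00]])}
```

View pics/s1.png

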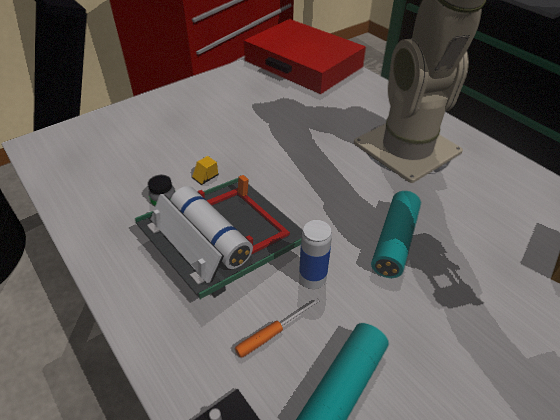

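View pics/t1.png

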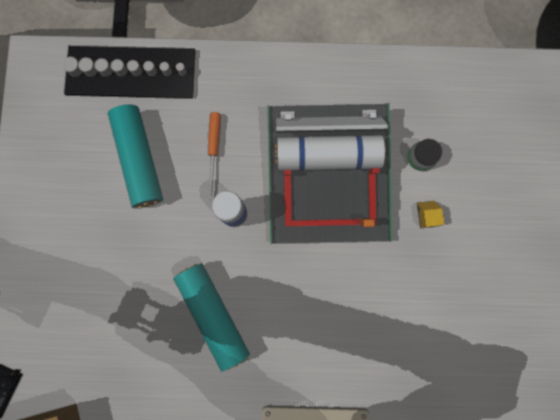

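The views show one white tube with blue bands on the ramp at top (330,153). The turquoise tubes at (135,155) and (211,316) are decoys. The yellow chock is right of the ramp at top (430,214). The orange handle is at (369,223), while the other orange item, at (214,135), is the screwdriver. The tin is at (427,153) and the can at (229,208).

```bash
cat > h.py <<'E'
from bench import *
import cv2,numpy as np
from scipy.spatial.transform import Rotation as Ro
def world(name,d,par=None,st=None):
    p=camera_params(name); K=p["K"]; v,u=np.mgrid[0:420,0:560]
    uv=np.stack([u,v],-1).reshape(-1,1,2).astype(float)
    n=cv2.undistortPoints(uv,K,np.array([p["k1"],0,0,0.])).reshape(420,560,2)
    X=np.concatenate([n,np.ones((420,560,1))],-1)*d[...,None]
    if "mount" in p:
        X=X@p["mount"][:3,:3].T+p["mount"][:3,3]
        return X@Ro.from_quat(st["eef_rot"]).as_matrix().T+st["ee_pos"]
    return (X-p["t"])@np.array(p["R"])
E
python3 - <<'E'
from h import *
for c in("top","scene"):
    im,d=camera(c); X=world(c,d)
    hsv=cv2.cvtColor(im,cv2.COLOR_RGB2HSV); ok=d>0
    print(c)
    for l in("chock","tube","rail","ramp","stop","stop_handle","spray_can","grease_tin","screwdriver"):
        o=outline_of(l,c); t=tip_of(l,c)
        for r in o[:2]:
            m=r["pixels"]&ok; P=X[m]
            if len(P)<5: continue
            m2=cv2.minAreaRect(P[:,:2].astype(np.float32))
            print(l,round(r["score"],2),len(P),"med",np.median(P,0).round(3),"lo",np.percentile(P,3,0).round(3),"hi",np.percentile(P,97,0).round(3),"rect",np.round(m2[0],3),np.round(m2[1],3),round(m2[2],1))
        for r in t[:2]:
            q=np.array(r["location"])*[560,420]; 
            print("   tip",round(r["score"],2),q.round(1), X[int(q[1]),int(q[0])].round(3))
    np.savez(c+".npz",im=im,X=X,ok=ok)
cam=np.load("top.npz")["im"][175:255,350:460]
cv2.imwrite("pics/c.png",cv2.resize(cam[:,:,::-1],None,fx=7,fy=7,interpolation=cv2.INTER_CUBIC))
E
```

```text
top
chock 0.71 602 med [ 0.534 -0.242  0.042] lo [ 0.509 -0.266  0.002] hi [ 0.564 -0.226  0.048] rect [ 0.539 -0.254] [0.059 0.058] 9.7
   tip 0.63 [425.8 213.1] [ 0.537 -0.229  0.045]
tube 0.88 3525 med [ 0.649 -0.013  0.11 ] lo [ 0.621 -0.118  0.084] hi [0.686 0.091 0.116] rect [ 0.661 -0.021] [0.079 0.241] 2.4
tube 0.81 3628 med [0.305 0.224 0.065] lo [0.213 0.159 0.04 ] hi [0.399 0.29  0.072] rect [0.3   0.232] [0.239 0.081] 30.5
   tip 0.79 [210.5 317. ] [0.306 0.225 0.069]
   tip 0.69 [134.3 152.3] [0.65  0.406 0.069]
rail 0.88 1758 med [ 0.712 -0.017  0.108] lo [ 0.693 -0.121  0.061] hi [0.75  0.093 0.12 ] rect [ 0.725 -0.014] [0.063 0.23 ] 2.9
   tip 0.64 [328.  122.2] [ 0.719 -0.007  0.098]
ramp 0.93 11697 med [ 0.573 -0.02   0.034] lo [ 0.475 -0.15   0.018] hi [0.765 0.11  0.065] rect [ 0.631 -0.026] [0.328 0.289] 2.4
   tip 0.6 [328.5 162.8] [ 0.632 -0.01   0.1  ]Traceback (most recent call last):
  File "<stdin>", line 7, in <module>
ValueError: it knows: chock, grease_tin, rail, ramp, screwdriver, spray_can, stop_handle, tube
```

```bash
python3 - <<'E'
from h import *
for c in("top","scene"):
    im,d=camera(c); X=world(c,d); np.savez(c+".npz",im=im,X=X,ok=d>0,d=d)
    ok=d>0; print(c)
    hsv=cv2.cvtColor(im,cv2.COLOR_RGB2HSV).astype(int); H,S,V=hsv[...,0],hsv[...,1],hsv[...,2]
    x,y,z=X[...,0],X[...,1],X[...,2]
    reg=ok&(x>.4)&(x<.85)&(y>-.32)&(y<.16)
    ye=reg&(H>20)&(H<32)&(S>150)&(z>.0); top=ye&(z>.038)
    for n,m in(("yellow",ye),("ytop",top)):
        P=X[m]; r=cv2.minAreaRect(P[:,:2].astype(np.float32)); print(n,len(P),P.mean(0).round(4),np.round(r[0],4),np.round(r[1],4),round(r[2],1),np.percentile(P[:,2],[5,50,95]).round(4), "box",cv2.boxPoints(r).round(3).tolist())
    orn=reg&(H>5)&(H<18)&(S>150)&(x<.6)&(y>-.2); P=X[orn]; print("handle",len(P),P.mean(0).round(4),P.min(0).round(3),P.max(0).round(3))
    red=reg&((H<4)|(H>176))&(S>150); P=X[red]; r=cv2.minAreaRect(P[:,:2].astype(np.float32)); print("red",len(P),np.round(r[0],4),np.round(r[1],4),r[2],P.min(0).round(3),P.max(0).round(3))
    gr=reg&(H>60)&(H<95)&(S>50)&(y>-.17); P=X[gr]; r=cv2.minAreaRect(P[:,:2].astype(np.float32)); print("green",len(P),np.round(r[0],4),np.round(r[1],4),r[2])
    for l in("chock","stop_handle","spray_can","grease_tin","screwdriver"):
        o=outline_of(l,c); t=tip_of(l,c)
        for r in o[:1]:
            P=X[r["pixels"]&ok]
            if len(P)>4: print(l,round(r["score"],2),len(P),"lo",np.percentile(P,3,0).round(3),"hi",np.percentile(P,97,0).round(3))
        for r in t[:2]:
            q=np.array(r["location"])*[560,420]; print("   tip",round(r["score"],2),q.round(1), X[int(q[1]),int(q[0])].round(3))
cam=np.load("top.npz")["im"][175:255,350:460]
cv2.imwrite("pics/c.png",cv2.resize(cam[:,:,::-1],None,fx=7,fy=7,interpolation=cv2.INTER_CUBIC))
E
```

```text
top
yellow 464 [ 0.5355 -0.2433  0.0387] [ 0.5383 -0.246 ] [0.0547 0.0399] 7.9 [0.0155 0.0438 0.0476] box [[0.5080000162124634, -0.23000000417232513], [0.5139999985694885, -0.27000001072883606], [0.5680000185966492, -0.2619999945163727], [0.5630000233650208, -0.22200000286102295]]
ytop 323 [ 0.5304 -0.246   0.0447] [ 0.5311 -0.2471] [0.04   0.0397] 7.7 [0.0401 0.0449 0.0479] box [[0.5090000033378601, -0.23000000417232513], [0.5139999985694885, -0.26899999380111694], [0.5540000200271606, -0.2639999985694885], [0.5479999780654907, -0.22499999403953552]]
handle 96 [ 0.5109 -0.0971  0.0784] [ 0.502 -0.111  0.028] [ 0.525 -0.087  0.086]
red 923 [ 0.5628 -0.022 ] [0.1106 0.1991] 2.7883598804473877 [ 0.504 -0.123  0.027] [0.623 0.079 0.091]
green 496 [ 0.6188 -0.0197] [0.2959 0.2676] 2.773465156555176
chock 0.75 593 lo [ 0.51  -0.265  0.005] hi [ 0.567 -0.226  0.048]
   tip 0.74 [425.7 212.7] [ 0.539 -0.229  0.045]
   tip 0.41 [212.8 159.2] [0.651 0.245 0.017]
stop_handle 0.82 1233 lo [ 0.505 -0.12   0.03 ] hi [0.62  0.077 0.087]
   tip 0.8 [369.1 225.4] [ 0.505 -0.1    0.079]
spray_can 0.9
[... 1160 characters left out ...]
.2723] 2.4499075412750244
chock 0.97 517 lo [ 0.514 -0.263  0.001] hi [ 0.571 -0.222  0.047]
   tip 0.85 [202.9 179. ] [ 0.563 -0.223  0.016]
stop_handle 0.61 1219 lo [ 0.501 -0.118  0.022] hi [0.619 0.082 0.088]
   tip 0.74 [243.2 179.5] [ 0.514 -0.095  0.08 ]
spray_can 0.59 1884 lo [0.51  0.172 0.007] hi [0.561 0.223 0.161]
   tip 0.8 [311.1 279.4] [0.553 0.212 0.038]
   tip 0.3 [210.5 227.5] [0.672 0.018 0.11 ]
grease_tin 0.72 588 lo [ 0.651 -0.257  0.011] hi [ 0.708 -0.128  0.102]
   tip 0.71 [164.6 200.9] [ 0.714 -0.105  0.118]
   tip 0.39 [243.8 179.3] [ 0.514 -0.095  0.08 ]
screwdriver 0.95 746 lo [0.58  0.237 0.012] hi [0.761 0.258 0.027]
   tip 0.66 [279.  328.4] [0.672 0.253 0.019]
```

View pics/c.png

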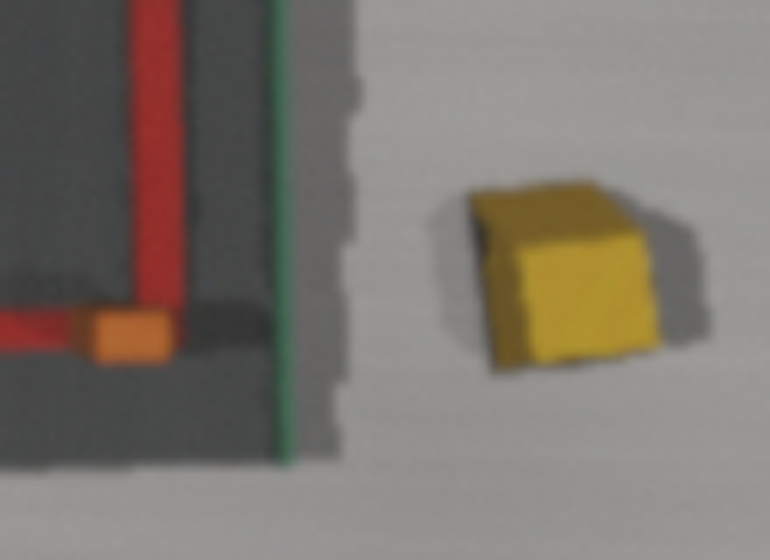

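The crop confirms the chock: its top face is at crop (590,295) and the sloped dark face is at the top, facing uphill, with yaw about +8°. The orange handle is at (130,335), on the ramp's right arm. Next I'll move above the chock and take a wrist view.

```bash
cat >> h.py <<'E'
def tgt(pos,yaw,pitch=0):
    """tool x heading yaw (deg), tool z down, tilted so tool x rises by pitch deg; prints delta in tool axes from present"""
    a,p=np.radians([yaw,pitch]); x=np.array([np.cos(a)*np.cos(p),np.sin(a)*np.cos(p),np.sin(p)])
    y=np.array([np.sin(a),-np.cos(a),0]); R=np.c_[x,y,np.cross(x,y)]
    s=read_state(); R0=Ro.from_quat(s["eef_rot"]).as_matrix()
    print("rot",np.degrees(Ro.from_matrix(R0.T@R).as_rotvec()).round(2),"shift",(R0.T@(np.array(pos)-s["ee_pos"])).round(4),"t",round(s["time"],2),"F",np.round(s["ft_force"],2))
E
python3 - <<'E'
from h import *
tgt([.50,-.15,.28],8)
E
```

```text
rot [-0.0000e+00 -1.0000e-02  1.4978e+02] shift [-0.5196 -0.5748 -0.0435] t 1.7 F [-0.32  0.63 -0.27]
```

Request:
drive_tool(deltas=[[0, 0, 8, -0.03, -0.03, -0.01, -1], [0, 0, 16, -0.06, -0.065, -0.02, -1], [0, 0, 25, -0.09, -0.1, -0.043, -1], [0, 0, 33, -0.12, -0.13, -0.043, -1], [0, 0, 42, -0.15, -0.16, -0.043, -1], [0, 0, 50, -0.18, -0.195, -0.043, -1], [0, 0, 58, -0.21, -0.23, -0.043, -1], [0, 0, 66, -0.24, -0.26, -0.043, -1], [0, 0, 75, -0.27, -0.29, -0.043, -1], [0, 0, 83, -0.3, -0.325, -0.043, -1], [0, 0, 91, -0.33, -0.36, -0.043, -1], [0, 0, 99, -0.36, -0.39, -0.043, -1]])

```text
time: 2.9
ee_pos: [0.4223, 0.0792, 0.2799]
eef_rot: [0.873, 0.488, 0.001, -0.0]
ft_force: [0.1, 0.2, 0.0]
width: 0.0873
```

```bash
python3 - <<'E'
from h import *
tgt([.50,-.15,.28],8); print(np.round(read_state()["joint_positions"],2))
E
```

```text
rot [-2.000e-02 -7.000e-02  5.042e+01] shift [-0.1546  0.1862 -0.0002] t 2.9 F [0.11 0.25 0.  ]
[-0.73 -0.16  0.39  1.89  0.06  1.4  -0.9 ]
```

Request:
drive_tool(deltas=[[0, 0, 8, -0.025, 0.03, 0, -1], [0, 0, 16, -0.05, 0.06, 0, -1], [0, 0, 25, -0.075, 0.09, 0, -1], [0, 0, 33, -0.1, 0.12, 0, -1], [0, 0, 42, -0.13, 0.155, 0, -1], [0, 0, 50, -0.154, 0.186, 0, -1], [0, 0, 50.4, -0.154, 0.186, 0, -1], [0, 0, 50.4, -0.154, 0.186, 0, -1]])

```text
time: 3.7
ee_pos: [0.5013, -0.1473, 0.2793]
eef_rot: [0.997, 0.072, -0.0, 0.0]
ft_force: [0.0, -0.3, 0.4]
width: 0.0872
```

```bash
python3 - <<'E'
from h import *
s=read_state(); im,d=camera("wrist"); X=world("wrist",d,st=s); np.savez("w.npz",im=im,X=X,d=d)
print(s["ee_pos"].round(4) if hasattr(s["ee_pos"],"round") else s["ee_pos"],s["eef_rot"])
cv2.imwrite("pics/w1.png",im[:,:,::-1])
print("corners",X[20,20],X[20,540],X[400,20],X[400,540])
E
```

```text
[ 0.5013 -0.1473  0.2793] [ 9.97373864e-01  7.24243726e-02 -2.69469381e-04  1.12726349e-04]
corners [ 6.31177709e-01  1.59756059e-01 -2.34897705e-04] [ 7.16508521e-01 -4.26573794e-01  1.45121469e-04] [ 0.51900242 -0.0976613   0.37637241] [ 0.53369675 -0.19551785  0.37673262]
```

View pics/w1.png

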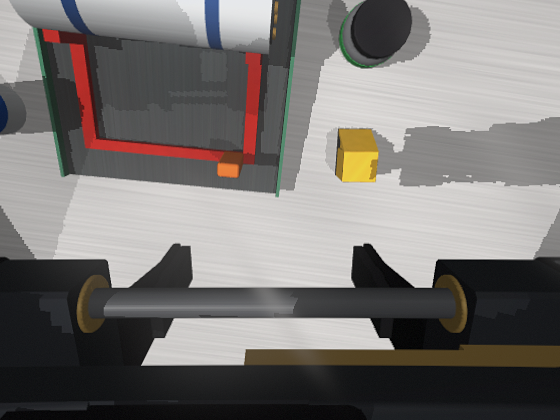

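The wrist view shows the chock at (357,155) with its sloped face uphill. The handle is at (229,168), the tube at (140,20) and the tin at (375,30). Next I'll measure all of these.

```bash
python3 - <<'E'
from h import *
def rect(P): 
    r=cv2.minAreaRect(P[:,:2].astype(np.float32)); return cv2.boxPoints(r).round(4).tolist(),np.round(r[1],4).tolist(),round(r[2],2)
for f in("w","top","scene"):
    D=np.load(f+".npz"); im,X,d=D["im"],D["X"],D["d"]; x,y,z=np.moveaxis(X,-1,0)
    hsv=cv2.cvtColor(im,cv2.COLOR_RGB2HSV).astype(int); H,S,V=np.moveaxis(hsv,-1,0)
    reg=(d>0)&(x>.4)&(x<.85)&(y>-.32)&(y<.16); 
    if f=="w": reg[235:]=False
    print("==",f)
    ye=reg&(H>20)&(H<32)&(S>120); P=X[ye&(z>.0425)&(z<.05)]; print("ytop",len(P),P[:,2].mean().round(4),rect(P))
    o=reg&(H>5)&(H<18)&(S>150)&(x<.6)&(y>-.2); P=X[o&(z>np.percentile(z[o],50))]; print("htop",len(P),P.mean(0).round(4),rect(P))
    dk=reg&(S<60)&(V<95)&(z>.012)&(z<.06)&(abs(y+.02)<.1)&(x<.61)&(x>.47); P=X[dk]
    A=np.c_[P[:,:2],np.ones(len(P))]; w=np.ones(len(P),bool)
    for _ in range(4): c=np.linalg.lstsq(A[w],P[w,2],rcond=None)[0]; w=abs(A@c-P[:,2])<.004
    print("plane",len(P),w.sum(),c.round(4),"slope",np.hypot(*c[:2]).round(4),"yaw",np.degrees(np.arctan2(c[1],c[0])).round(2),"at(.55,-.02)",(c@[.55,-.02,1]).round(4))
    g=reg&(H>60)&(H<95)&(S>60)&(y>-.17)
    for n,m in(("L",g&(y>.05)),("R",g&(y<-.1))):
        P=X[m]; 
        if len(P)<30: continue
        q=cv2.fitLine(P[:,:2].astype(np.float32),cv2.DIST_HUBER,0,.01,.01).ravel(); print("green",n,len(P),"yaw",np.degrees(np.arctan(q[1]/q[0])).round(2),"y@.55",(q[3]+(.55-q[2])*q[1]/q[0]).round(4),"xmin",np.percentile(P[:,0],1).round(4),"z",P[:,2].mean().round(3))
    # tube: upper surface bright; fit axis circle R=35 in (x,z)
    t=reg&(V>100)&(z>.085)&(x>.6)&(x<.70)&(abs(y+.015)<.085)&((S<60)|((H>100)&(H<130)))
    P=X[t]
    if len(P)>200:
        from scipy.optimize import least_squares
        def fn(q): 
            s=(P[:,0]-q[0]-q[1]*(P[:,1]+.015)); return np.hypot(s*np.cos(q[1]),P[:,2]-q[2])-.035
        r=least_squares(fn,[.65,0,.08],loss="soft_l1",f_scale=.002); print("tube",len(P),r.x.round(4),"rms",np.std(fn(r.x)).round(4),"yaw",-np.degrees(r.x[1]).round(2), P[:,0].min().round(3))
    rt=reg&(z>.113)&(x>.68)&(x<.78); P=X[rt]
    if len(P)>30: print("railtop",len(P),rect(P),np.percentile(P[:,2],[5,50,95]).round(4))
E
```

```text
== w
ytop 1069 0.0443 ([[0.5090000033378601, -0.23180000483989716], [0.5148000121116638, -0.2712000012397766], [0.5522000193595886, -0.26570001244544983], [0.5464000105857849, -0.22630000114440918]], [0.0378, 0.0398], 8.35)
htop 279 [ 0.511  -0.1008  0.082 ] ([[0.5027999877929688, -0.08940000087022781], [0.5037999749183655, -0.11289999634027481], [0.5184000134468079, -0.11230000108480453], [0.5174999833106995, -0.08879999816417694]], [0.0146, 0.0235], 2.27)
plane 15850 15849 [ 0.1401  0.0066 -0.0485] slope 0.1403 yaw 2.7 at(.55,-.02) 0.0285
green L 1147 yaw 2.6 y@.55 0.1069 xmin 0.4668 z 0.038
green R 740 yaw 2.78 y@.55 -0.1556 xmin 0.4785 z 0.043
tube 7000 [ 0.658  -0.048   0.0789] rms 0.0007 yaw 2.75 0.62
== top
ytop 289 0.0454 ([[0.5080000162124634, -0.22949999570846558], [0.5121999979019165, -0.26969999074935913], [0.5497999787330627, -0.26579999923706055], [0.5457000136375427, -0.225600004196167]], [0.0379, 0.0404], 5.92)
htop 48 [ 0.51   -0.0984  0.0834] ([[0.5012999773025513, -0.08780000358819962], [0.5059000253677368, -0.11150000244379044], [0.5196999907493591, -0.10880000144
[... 806 characters left out ...]
0925  0.0767] ([[0.5038999915122986, -0.08389999717473984], [0.5058000087738037, -0.10999999940395355], [0.5239999890327454, -0.10869999974966049], [0.5220000147819519, -0.08259999752044678]], [0.0182, 0.0261], 4.19)
plane 2076 2069 [ 0.1411  0.0069 -0.0484] slope 0.1413 yaw 2.8 at(.55,-.02) 0.0291
green L 585 yaw 2.62 y@.55 0.113 xmin 0.5009 z 0.049
green R 211 yaw 2.8 y@.55 -0.1518 xmin 0.4962 z 0.045
tube 1438 [ 0.6596 -0.0473  0.0798] rms 0.002 yaw 2.71 0.627
railtop 471 ([[0.6940000057220459, 0.10170000046491623], [0.7041000127792358, -0.131400004029274], [0.7185999751091003, -0.13079999387264252], [0.7085999846458435, 0.1023000031709671]], [0.0146, 0.2333], 2.46) [0.1137 0.1168 0.1203]
```

```bash
python3 - <<'E'
from h import *
tgt([.530,-.249,.10],8.2);tgt([.530,-.249,.023],8.2)
E
```

```text
rot [-0.02  0.02  0.26] shift [0.0133 0.106  0.1793] t 3.75 F [ 0.    1.83 -0.68]
rot [-0.02  0.02  0.26] shift [0.0133 0.106  0.2563] t 3.75 F [ 0.    1.83 -0.68]
```

Request:
drive_tool(deltas=[[0, 0, 0, 0.004, 0.035, 0.02, -1], [0, 0, 0, 0.009, 0.07, 0.06, -1], [0, 0, 0, 0.0133, 0.106, 0.1, -1], [0, 0, 0, 0.0133, 0.106, 0.14, -1], [0, 0, 0, 0.0133, 0.106, 0.18, -1], [0, 0, 0, 0.0133, 0.106, 0.2, -1], [0, 0, 0, 0.0133, 0.106, 0.2, -1]])

```text
time: 4.45
ee_pos: [0.5285, -0.247, 0.0766]
eef_rot: [0.997, 0.075, -0.002, -0.001]
ft_force: [-0.1, 0.0, 0.7]
width: 0.0872
```

```bash
python3 - <<'E'
from h import *
tgt([.530,-.249,.023],8.2)
s=read_state(); im,d=camera("wrist"); cv2.imwrite("pics/w2.png",im[:,:,::-1])
X=world("wrist",d,st=s);x,y,z=np.moveaxis(X,-1,0)
H,S,V=np.moveaxis(cv2.cvtColor(im,cv2.COLOR_RGB2HSV).astype(int),-1,0)
P=X[(d>0)&(H>20)&(H<32)&(S>120)&(z>.042)&(z<.05)]; r=cv2.minAreaRect(P[:,:2].astype(np.float32)); print(len(P),cv2.boxPoints(r).round(4).tolist(),r[1:])
E
```

```text
rot [-0.18  0.26  0.36] shift [0.0014 0.0024 0.0536] t 4.45 F [-0.13  0.01  0.68]
2944 [[0.5091999769210815, -0.2321999967098236], [0.5149999856948853, -0.27149999141693115], [0.552299976348877, -0.26589998602867126], [0.5464000105857849, -0.22660000622272491]] ((0.037639208137989044, 0.039739590138196945), 8.441740036010742)
```

View pics/w2.png

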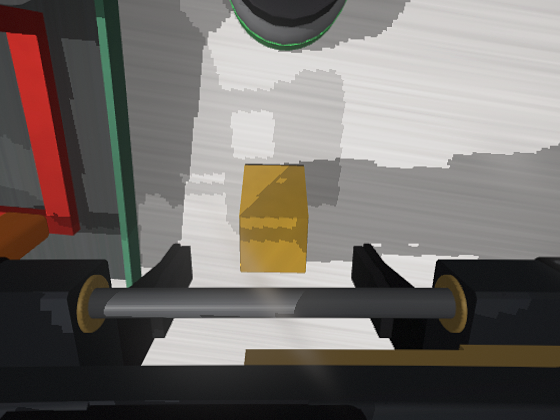

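The chock (273,220) sits centred between the open fingers. I'll go down and grip it.

Request:
drive_tool(deltas=[[0, 0, 0.3, 0.0014, 0.0024, 0.02, -1], [0, 0, 0.3, 0.0014, 0.0024, 0.042, -1], [0, 0, 0.3, 0.0014, 0.0024, 0.053, -1], [0, 0, 0.3, 0.0014, 0.0024, 0.053, -1], [0, 0, 0.3, 0.0014, 0.0024, 0.053, 1], [0, 0, 0.3, 0.0014, 0.0024, 0.053, 1], [0, 0, 0.3, 0.0014, 0.0024, 0.053, 1], [0, 0, 0.3, 0.0014, 0.0024, 0.053, 1], [0, 0, 0.3, 0.0014, 0.0024, 0.053, 1], [0, 0, 0.3, 0.0014, 0.0024, 0.053, 1]], squeeze=30)

```text
time: 5.5
ee_pos: [0.5317, -0.2516, 0.0266]
eef_rot: [0.998, 0.07, 0.0, -0.0]
ft_force: [-0.8, 3.1, 2.0]
width: 0.0467
```

Request:
drive_tool(deltas=[[0, 0, 0, 0, 0, 0, 1], [0, 0, 0, 0, 0, 0, 1], [0, 0, 0, 0, 0, 0, 1], [0, 0, 0, 0, 0, 0, 1]])

```text
time: 5.9
ee_pos: [0.5318, -0.2514, 0.0265]
eef_rot: [0.998, 0.071, 0.0, -0.0]
ft_force: [-0.7, 3.6, 1.8]
width: 0.0397
```

```bash
python3 - <<'E'
from h import *
s=read_state()
tgt([.535,-.25,.15],8.2); tgt([.567,-.0236,.15],2.7,8);tgt([.567,-.0236,.068],2.7,8)
E
```

```text
rot [-0.03 -0.01 -0.1 ] shift [ 0.0034 -0.001  -0.1235] t 5.9 F [-0.71  3.65  1.78]
rot [-0.41  7.99  5.38] shift [ 0.0669 -0.2207 -0.1233] t 5.9 F [-0.71  3.65  1.78]
rot [-0.41  7.99  5.38] shift [ 0.0669 -0.2206 -0.0413] t 5.9 F [-0.71  3.65  1.78]
```

Request:
drive_tool(deltas=[[0, 0, 0, 0, 0, -0.035, 1], [0, 0, 0, 0, 0, -0.075, 1], [0, 0, 0, 0.002, -0.01, -0.11, 1], [0, 2, 1.3, 0.015, -0.045, -0.123, 1], [-0.1, 4, 2.7, 0.03, -0.085, -0.123, 1], [-0.2, 6, 4, 0.045, -0.13, -0.123, 1], [-0.4, 8, 5.4, 0.06, -0.175, -0.123, 1], [-0.4, 8, 5.4, 0.067, -0.21, -0.123, 1], [-0.4, 8, 5.4, 0.067, -0.2207, -0.123, 1], [-0.4, 8, 5.4, 0.067, -0.2207, -0.123, 1], [-0.4, 8, 5.4, 0.067, -0.2207, -0.123, 1]])

```text
time: 7.0
ee_pos: [0.5668, -0.0257, 0.1493]
eef_rot: [0.997, 0.022, 0.07, -0.001]
ft_force: [-0.4, -0.1, -3.1]
width: 0.0398
```

```bash
python3 - <<'E'
from h import *
s=read_state()
tgt([.567,-.0236,.064],2.7,8); tgt([.567,-.0236,.0583],2.7,8)
im,d=camera("wrist"); X=world("wrist",d,st=s); np.savez("w3.npz",im=im,X=X,d=d); cv2.imwrite("pics/w3.png",im[:,:,::-1])
E
```

```text
rot [ 0.09  0.01 -0.11] shift [-0.0116 -0.0022  0.0845] t 7.0 F [-0.44 -0.1  -3.12]
rot [ 0.09  0.01 -0.11] shift [-0.0124 -0.0022  0.0902] t 7.0 F [-0.44 -0.1  -3.12]
```

View pics/w3.png

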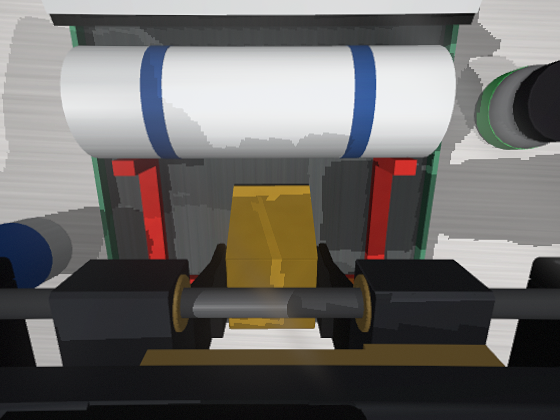

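The chock is held square at (272,255) between the stop arms, and the tube is level across the view at (260,100). Now I'll lower it.

Request:
drive_tool(deltas=[[0, 0, 0, -0.004, -0.001, 0.03, 1], [0, 0, 0, -0.008, -0.002, 0.055, 1], [0, 0, 0, -0.0115, -0.002, 0.075, 1], [0, 0, 0, -0.012, -0.002, 0.084, 1], [0, 0, 0, -0.012, -0.002, 0.086, 1], [0, 0, 0, -0.012, -0.002, 0.086, 1], [0, 0, 0, -0.012, -0.002, 0.086, 1]])

```text
time: 7.75
ee_pos: [0.5678, -0.0223, 0.0638]
eef_rot: [0.997, 0.023, 0.071, -0.002]
ft_force: [0.5, 0.0, -2.7]
width: 0.0397
```

Request:
drive_tool(deltas=[[0, 0, 0, 0, 0, 0.001, 1], [0, 0, 0, 0, 0, 0.001, 1]])

```text
time: 7.95
ee_pos: [0.5675, -0.0217, 0.0622]
eef_rot: [0.997, 0.023, 0.07, -0.002]
ft_force: [-0.6, 0.4, -3.9]
width: 0.0397
```

Request:
drive_tool(deltas=[[0, 0, 0, 0, 0, 0.001, 1], [0, 0, 0, 0, 0, 0.001, 1]])

```text
time: 8.15
ee_pos: [0.5673, -0.0218, 0.0607]
eef_rot: [0.997, 0.023, 0.07, -0.002]
ft_force: [0.4, 0.7, -3.2]
width: 0.0397
```

Request:
drive_tool(deltas=[[0, 0, 0, 0, 0, 0.001, 1], [0, 0, 0, 0, 0, 0.001, 1]])

```text
time: 8.35
ee_pos: [0.5674, -0.0218, 0.0596]
eef_rot: [0.997, 0.023, 0.07, -0.001]
ft_force: [0.3, 0.5, -3.2]
width: 0.0399
```

Request:
drive_tool(deltas=[[0, 0, 0, 0, 0, 0.001, 1], [0, 0, 0, 0, 0, 0.001, 1]])

```text
time: 8.55
ee_pos: [0.5675, -0.0218, 0.0586]
eef_rot: [0.997, 0.023, 0.07, -0.001]
ft_force: [-0.5, 0.8, -3.6]
width: 0.0398
```

Request:
drive_tool(deltas=[[0, 0, 0, 0, 0, 0.0007, 1], [0, 0, 0, 0, 0, 0.0007, 1]])

```text
time: 8.75
ee_pos: [0.5677, -0.0219, 0.0582]
eef_rot: [0.997, 0.023, 0.07, -0.002]
ft_force: [-3.3, 0.5, 1.4]
width: 0.0399
```

Request:
drive_tool(deltas=[[0, 0, 0, 0.003, 0, -0.0003, 1], [0, 0, 0, 0.007, 0, -0.0003, 1], [0, 0, 0, 0.011, 0, -0.0003, 1], [0, 0, 0, 0.015, 0, -0.0003, 1], [0, 0, 0, 0.019, 0, -0.0003, 1], [0, 0, 0, 0.021, 0, -0.0003, 1], [0, 0, 0, 0.021, 0, -0.0003, 1]])

```text
time: 9.45
ee_pos: [0.5887, -0.0209, 0.0613]
eef_rot: [0.997, 0.023, 0.07, -0.001]
ft_force: [-1.1, -0.2, -2.7]
width: 0.0397
```

Request:
drive_tool(deltas=[[0, 0, 0, 0.0015, 0, 0, 1], [0, 0, 0, 0.003, 0, 0, 1], [0, 0, 0, 0.0045, 0, 0, 1], [0, 0, 0, 0.006, 0, 0, 1], [0, 0, 0, 0.0075, 0, 0, 1], [0, 0, 0, 0.009, 0, 0, 1], [0, 0, 0, 0.009, 0, 0, 1]])

```text
time: 10.15
ee_pos: [0.5973, -0.0204, 0.0624]
eef_rot: [0.997, 0.023, 0.07, -0.001]
ft_force: [-0.7, 0.3, -2.1]
width: 0.0401
```

```bash
cat > m.py <<'E'
from h import *
def look():
    im,d=camera("top"); s=read_state(); X=world("top",d); x,y,z=np.moveaxis(X,-1,0)
    H,S,V=np.moveaxis(cv2.cvtColor(im,cv2.COLOR_RGB2HSV).astype(int),-1,0)
    e=np.array([.99889,.0471]); u=np.array([-.0471,.99889]); Q=X[...,:2]-[.663,-.0191]; r=Q@e; w=Q@u
    for n,lo,hi in(("L",.035,.1),("R",-.1,-.035)):
        m=(d>0)&(w>lo)&(w<hi)&(z>.09)&(r>-.06)&(r<.05)&(V>60)
        P=np.c_[r[m],z[m]]; from scipy.optimize import least_squares
        f=least_squares(lambda q:np.hypot(P[:,0]-q[0],P[:,1]-.0799-.1405*(q[0]+.005))-.035,[0.],loss="soft_l1",f_scale=.002)
        print(n,m.sum(),"tube ramp-x",f.x.round(4))
    R=Ro.from_quat(s["eef_rot"]).as_matrix(); print("F tool",(R.T@s["ft_force"]).round(2),"t",round(s["time"],2),"tcp ramp x",((np.array(s["ee_pos"])[:2]-[.663,-.0191])@e).round(4))
    return im,X,d
if __name__=="__main__": look()
E
python3 m.py
```

```text
L 1110 tube ramp-x [-0.0033]
R 414 tube ramp-x [0.0327]
F tool [-0.15 -0.64  3.9 ] t 10.2 tcp ramp x -0.0657
```

Request:
drive_tool(deltas=[[0, 0, 0, 0.001, 0, 0.0003, 1], [0, 0, 0, 0.002, 0, 0.0003, 1], [0, 0, 0, 0.003, 0, 0.0003, 1], [0, 0, 0, 0.004, 0, 0.0003, 1], [0, 0, 0, 0.005, 0, 0.0003, 1], [0, 0, 0, 0.005, 0, 0.0003, 1]])

```text
time: 10.8
ee_pos: [0.6013, -0.0205, 0.0629]
eef_rot: [0.997, 0.023, 0.069, -0.002]
ft_force: [-9.3, -0.3, 5.5]
width: 0.0398
```

Request:
drive_tool(deltas=[[0, 0, 0, 0.001, 0, 0, 1], [0, 0, 0, 0.002, 0, 0, 1], [0, 0, 0, 0.002, 0, 0, 1]])

```text
time: 11.1
ee_pos: [0.6033, -0.0205, 0.0632]
eef_rot: [0.997, 0.023, 0.069, -0.002]
ft_force: [-7.9, -1.2, 5.9]
width: 0.04
```

```bash
python3 m.py
```

```text
L 1104 tube ramp-x [0.0024]
R 351 tube ramp-x [0.025]
F tool [-6.62  0.94 -5.58] t 11.15 tcp ramp x -0.0597
```

Request:
drive_tool(deltas=[[0, 0, 0, 0.001, 0, -0.0004, 1], [0, 0, 0, 0.002, 0, -0.0006, 1], [0, 0, 0, 0.002, 0, -0.0006, 1]])

```text
time: 11.45
ee_pos: [0.606, -0.0201, 0.0639]
eef_rot: [0.997, 0.023, 0.07, -0.001]
ft_force: [-1.7, -0.1, -3.6]
width: 0.0399
```

Request:
drive_tool(deltas=[[0, 0, 0, 0.001, 0, 0, 1], [0, 0, 0, 0.002, 0, 0, 1], [0, 0, 0, 0.002, 0, 0, 1]])

```text
time: 11.75
ee_pos: [0.6083, -0.0199, 0.0643]
eef_rot: [0.997, 0.023, 0.07, -0.001]
ft_force: [-1.6, -0.5, -4.0]
width: 0.0397
```

```bash
python3 m.py
```

```text
L 1113 tube ramp-x [0.0084]
R 345 tube ramp-x [0.0596]
F tool [-1.48 -0.2   3.86] t 11.8 tcp ramp x -0.0546
```

Request:
drive_tool(deltas=[[0, 0, 0, 0.001, 0, 0, 1], [0, 0, 0, 0.002, 0, 0, 1], [0, 0, 0, 0.002, 0, 0, 1]])

```text
time: 12.1
ee_pos: [0.6104, -0.0198, 0.0647]
eef_rot: [0.997, 0.023, 0.07, -0.001]
ft_force: [-0.7, 0.7, -3.5]
width: 0.0395
```

Request:
drive_tool(deltas=[[0, 0, 0, 0.001, 0, 0, 1], [0, 0, 0, 0.002, 0, 0, 1], [0, 0, 0, 0.002, 0, 0, 1]])

```text
time: 12.4
ee_pos: [0.6114, -0.0198, 0.0645]
eef_rot: [0.997, 0.023, 0.069, -0.002]
ft_force: [-6.0, 0.2, -2.5]
width: 0.0398
```

```bash
python3 m.py
```

```text
L 1093 tube ramp-x [0.0111]
R 278 tube ramp-x [0.0251]
F tool [-5.74 -0.41  2.21] t 12.45 tcp ramp x -0.0516
```

Request:
drive_tool(deltas=[[0, 0, 0, 0.0005, 0, 0, 1], [0, 0, 0, 0.0005, 0, 0, 1]])

```text
time: 12.65
ee_pos: [0.6115, -0.0198, 0.0645]
eef_rot: [0.997, 0.023, 0.068, -0.002]
ft_force: [-7.5, -0.3, -1.3]
width: 0.04
```

Request:
drive_tool(deltas=[[0, 0, 0, 0.0005, 0, 0, 1], [0, 0, 0, 0.0005, 0, 0, 1]])

```text
time: 12.85
ee_pos: [0.6115, -0.0198, 0.0644]
eef_rot: [0.997, 0.023, 0.068, -0.002]
ft_force: [-11.2, 0.2, 1.6]
width: 0.0403
```

Request:
drive_tool(deltas=[[0, 0, 0, 0.0005, 0, -0.0003, 1], [0, 0, 0, 0.0005, 0, -0.0003, 1], [0, 0, 0, 0.0005, 0, -0.0003, 1]])

```text
time: 13.15
ee_pos: [0.6115, -0.0198, 0.0645]
eef_rot: [0.997, 0.023, 0.068, -0.002]
ft_force: [-11.3, 0.6, -0.4]
width: 0.0398
```

```bash
python3 m.py
```

```text
L 1084 tube ramp-x [0.0113]
R 248 tube ramp-x [0.0252]
F tool [-11.2    0.28  -1.95] t 13.2 tcp ramp x -0.0515
```

Request:
drive_tool(deltas=[[0, 0, 0, 0.0007, 0, -0.0004, 1], [0, 0, 0, 0.0007, 0, -0.0004, 1], [0, 0, 0, 0.0007, 0, -0.0004, 1]])

```text
time: 13.5
ee_pos: [0.6115, -0.0198, 0.0646]
eef_rot: [0.997, 0.023, 0.067, -0.002]
ft_force: [-11.8, -0.1, -0.2]
width: 0.0399
```

Request:
drive_tool(deltas=[[0, 0, 0, 0.0005, 0, -0.0003, 1], [0, 0, 0, 0.0005, 0, -0.0003, 1], [0, 0, 0, 0.0005, 0, -0.0003, 1]])

```text
time: 13.8
ee_pos: [0.6116, -0.0198, 0.0646]
eef_rot: [0.998, 0.023, 0.066, -0.002]
ft_force: [-14.2, -0.2, -2.1]
width: 0.0393
```

```bash
python3 m.py
```

```text
L 1084 tube ramp-x [0.0113]
R 229 tube ramp-x [0.0254]
F tool [-14.12   0.71  -0.35] t 13.85 tcp ramp x -0.0514
```

Request:
drive_tool(deltas=[[0, 0, 0, 0.0007, 0, -0.0003, 1], [0, 0, 0, 0.0007, 0, -0.0003, 1], [0, 0, 0, 0.0007, 0, -0.0003, 1], [0, 0, 0, 0.0007, 0, -0.0003, 1]])

```text
time: 14.25
ee_pos: [0.6116, -0.0198, 0.0646]
eef_rot: [0.998, 0.023, 0.066, -0.002]
ft_force: [-16.0, -0.4, -1.1]
width: 0.0401
```

Request:
drive_tool(deltas=[[0, 0, 0, 0, 0, 0, 1], [0, 0, 0, 0, 0, 0, 1], [0, 0, 0, 0, 0, 0, 1], [0, 0, 0, 0, 0, 0, 1]])

```text
time: 14.65
ee_pos: [0.6116, -0.0198, 0.0647]
eef_rot: [0.998, 0.023, 0.066, -0.002]
ft_force: [-15.9, -0.2, -1.7]
width: 0.0398
```

```bash
python3 m.py
```

```text
L 1083 tube ramp-x [0.0114]
R 224 tube ramp-x [0.0259]
F tool [-1.545e+01 -7.000e-01  1.000e-02] t 14.7 tcp ramp x -0.0514
```

Request:
drive_tool(deltas=[[0, 0, 0, -0.0008, 0, 0.0003, 1], [0, 0, 0, -0.0015, 0, 0.0006, 1], [0, 0, 0, -0.0015, 0, 0.0006, 1]])

```text
time: 15.0
ee_pos: [0.6115, -0.0197, 0.0646]
eef_rot: [0.997, 0.023, 0.067, -0.002]
ft_force: [-11.2, 0.1, -2.1]
width: 0.0396
```

Request:
drive_tool(deltas=[[0, 0, 0, -0.0003, 0, 0.0002, 0.8], [0, 0, 0, -0.0003, 0, 0.0002, 0.6], [0, 0, 0, -0.0003, 0, 0.0002, 0.3], [0, 0, 0, -0.0003, 0, 0.0002, 0], [0, 0, 0, -0.0003, 0, 0.0002, -0.2], [0, 0, 0, -0.0003, 0, 0.0002, -0.2], [0, 0, 0, -0.0003, 0, 0.0002, -0.2]])

```text
time: 15.7
ee_pos: [0.6143, -0.0197, 0.0662]
eef_rot: [0.997, 0.023, 0.071, -0.001]
ft_force: [-0.4, 0.6, -0.2]
width: 0.0513
```

```bash
python3 m.py; python3 - <<'E'
from h import *
s=read_state(); im,d=camera("wrist"); cv2.imwrite("pics/w4.png",im[:,:,::-1]); print(s["width"])
tgt(s["ee_pos"],2.7,8)
E
```

```text
L 1053 tube ramp-x [0.0119]
R 222 tube ramp-x [0.0257]
F tool [ 0.17 -0.28  1.33] t 15.75 tcp ramp x -0.0488
0.052166517395199584
rot [ 0.02 -0.05 -0.03] shift [ 0.0002 -0.     -0.0001] t 15.8 F [-0.71  1.1  -0.47]
```

View pics/w4.png

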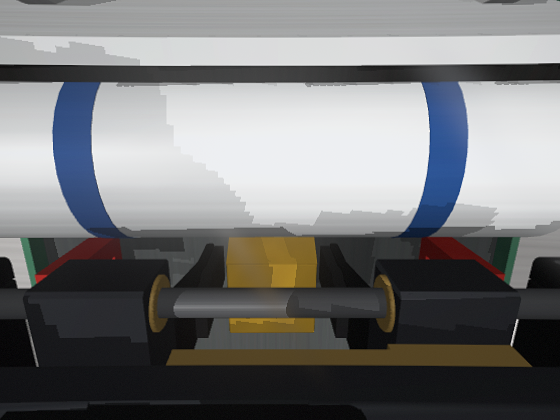

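The tube lies against the black rail strip (row 73), and the chock (272,270) touches its low side with the fingers clear. I'll withdraw and go to the handle.

```bash
python3 - <<'E'
from h import *
tgt([.505,-.101,.126],2.7,8); tgt([.513,-.1005,.067],2.7,8)
E
```

```text
rot [ 0.02 -0.05 -0.03] shift [-0.1032  0.0762 -0.0753] t 15.8 F [-0.71  1.1  -0.47]
rot [ 0.02 -0.05 -0.03] shift [-0.1035  0.076  -0.0157] t 15.8 F [-0.71  1.1  -0.47]
```

Request:
drive_tool(deltas=[[0, 0, 0, 0, 0, 0, -0.6], [0, 0, 0, 0, 0, 0, -0.6], [0, 0, 0, 0, 0, 0, -0.6], [0, 0, 0, -0.001, 0, -0.01, -0.6], [0, 0, 0, -0.001, 0, -0.04, -0.6], [0, 0, 0, -0.001, 0, -0.075, -0.6], [0, 0, 0, -0.001, 0, -0.09, -0.6], [0, 0, 0, -0.001, 0, -0.09, -0.6]])

```text
time: 16.6
ee_pos: [0.6012, -0.0203, 0.1575]
eef_rot: [0.997, 0.023, 0.072, -0.002]
ft_force: [0.4, -0.3, 0.1]
width: 0.0695
```

```bash
python3 m.py; python3 - <<'E'
from h import *
tgt([.505,-.101,.126],2.7,8); tgt([.513,-.1005,.067],2.7,8)
E
```

```text
L 885 tube ramp-x [0.014]
R 0 tube ramp-x [0.]
F tool [1.01 0.19 0.46] t 16.65 tcp ramp x -0.0625
rot [-0.03 -0.12 -0.02] shift [-0.1024  0.0764  0.0153] t 16.65 F [ 1.07 -0.14 -0.31]
rot [-0.03 -0.12 -0.02] shift [-0.1028  0.0763  0.0748] t 16.65 F [ 1.07 -0.14 -0.31]
```

Request:
drive_tool(deltas=[[0, 0, 0, -0.035, 0.025, 0, -0.6], [0, 0, 0, -0.07, 0.052, 0, -0.6], [0, 0, 0, -0.102, 0.0763, 0, -0.6], [0, 0, 0, -0.1028, 0.0763, 0.01, -0.6], [0, 0, 0, -0.1028, 0.0763, 0.01, -0.6], [0, 0, 0, -0.1028, 0.0763, 0.01, -0.6]])

```text
time: 17.25
ee_pos: [0.5036, -0.1004, 0.13]
eef_rot: [0.997, 0.024, 0.069, -0.001]
ft_force: [0.5, -0.1, 0.8]
width: 0.0695
```

```bash
python3 - <<'E'
from m import *
s=read_state(); im,d=camera("wrist"); X=world("wrist",d,st=s); cv2.imwrite("pics/w5.png",im[:,:,::-1])
x,y,z=np.moveaxis(X,-1,0);H,S,V=np.moveaxis(cv2.cvtColor(im,cv2.COLOR_RGB2HSV).astype(int),-1,0)
P=X[(d>0)&(H>5)&(H<18)&(S>150)&(abs(x-.51)<.03)&(abs(y+.1)<.03)]
print(len(P),P.max(0)); T=P[P[:,2]>P[:,2].max()-.006]; r=cv2.minAreaRect(T[:,:2].astype(np.float32)); print(T.mean(0),r)
tgt([.513,-.1005,.067],2.7,8); look()
E
```

```text
1396 [ 0.52451551 -0.08815958  0.08451806]
[ 0.51164905 -0.10047567  0.08183656] ((0.5113189220428467, -0.10047144442796707), (0.014502197504043579, 0.02277935855090618), 2.544342279434204)
rot [0.05 0.02 0.06] shift [0.0002 0.0005 0.0639] t 17.3 F [-0.05 -0.07  0.1 ]
L 1178 tube ramp-x [0.0102]
R 1157 tube ramp-x [0.0104]
F tool [ 0.78 -0.64 -0.46] t 17.35 tcp ramp x -0.1626
```

View pics/w5.png

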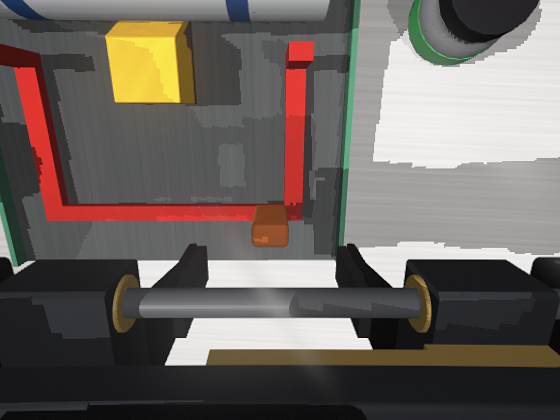

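The handle (270,228) is centred between the fingers. The chock stands at (150,60) touching the tube, and the tube is parallel to the rail. I'll grip the handle.

Request:
drive_tool(deltas=[[0, 0, 0, 0.001, 0.0005, 0.025, -0.6], [0, 0, 0, 0.001, 0.0005, 0.05, -0.6], [0, 0, 0, 0.001, 0.0005, 0.064, -0.6], [0, 0, 0, 0.001, 0.0005, 0.064, -0.6], [0, 0, 0, 0.001, 0.0005, 0.064, 1], [0, 0, 0, 0.001, 0.0005, 0.064, 1], [0, 0, 0, 0.001, 0.0005, 0.064, 1], [0, 0, 0, 0.001, 0.0005, 0.064, 1], [0, 0, 0, 0.001, 0.0005, 0.064, 1], [0, 0, 0, 0.001, 0.0005, 0.064, 1], [0, 0, 0, 0.001, 0.0005, 0.064, 1], [0, 0, 0, 0.001, 0.0005, 0.064, 1]], squeeze=25)

```text
time: 18.55
ee_pos: [0.5133, -0.0989, 0.0673]
eef_rot: [0.997, 0.024, 0.069, -0.003]
ft_force: [-3.1, 9.5, 4.8]
width: 0.0242
```

Request:
drive_tool(deltas=[[0, 0, 0, 0, 0, 0, 1], [0, 0, 0, 0, 0, 0, 1], [0, 0, 0, 0, 0, 0, 1]])

```text
time: 18.85
ee_pos: [0.5133, -0.0989, 0.0673]
eef_rot: [0.997, 0.024, 0.069, -0.003]
ft_force: [-3.6, 8.9, 5.0]
width: 0.024
```

Request:
drive_tool(deltas=[[0, 0, 0, 0, -0.0008, 0, 1], [0, 0, 0, -0.003, -0.001, 0, 1], [0, 0, 0, -0.007, -0.001, 0, 1], [0, 0, 0, -0.012, -0.001, 0, 1], [0, 0, 0, -0.017, -0.001, 0, 1], [0, 0, 0, -0.022, -0.001, 0, 1], [0, 0, 0, -0.022, -0.001, 0, 1]])

```text
time: 19.55
ee_pos: [0.4911, -0.0999, 0.0641]
eef_rot: [0.997, 0.024, 0.07, -0.002]
ft_force: [-2.1, 5.8, 3.6]
width: 0.0234
```

```bash
python3 m.py
```

```text
L 1164 tube ramp-x [0.0104]
R 1168 tube ramp-x [0.0106]
F tool [-2.15 -6.36 -6.4 ] t 19.6 tcp ramp x -0.1755
```

Stop is moving and the tube is staying put. I'll pull the rest of the way.

Request:
drive_tool(deltas=[[0, 0, 0, -0.005, -0.0005, -0.0003, 1], [0, 0, 0, -0.01, -0.0005, -0.0003, 1], [0, 0, 0, -0.015, -0.0005, -0.0003, 1], [0, 0, 0, -0.02, -0.0005, -0.0003, 1], [0, 0, 0, -0.024, -0.0005, -0.0003, 1], [0, 0, 0, -0.027, -0.0005, -0.0003, 1], [0, 0, 0, -0.0275, -0.0005, -0.0003, 1], [0, 0, 0, -0.0275, -0.0005, -0.0003, 1]])

```text
time: 20.4
ee_pos: [0.4638, -0.1013, 0.0603]
eef_rot: [0.997, 0.024, 0.07, -0.002]
ft_force: [1.8, 5.6, -2.5]
width: 0.0238
```

```bash
python3 m.py
```

```text
L 1171 tube ramp-x [0.0103]
R 1151 tube ramp-x [0.0106]
F tool [ 1.03 -4.59  2.78] t 20.45 tcp ramp x -0.2028
```

Request:
drive_tool(deltas=[[0, 0, 0, 0, 0, 0, -0.5], [0, 0, 0, 0, 0, 0, -0.5], [0, 0, 0, 0, 0, 0, -0.5], [0, 0, 0, 0, 0, 0, -0.5], [0, 0, 0, 0, 0, 0, -0.5], [0, 0, 0, 0, 0, -0.015, -0.5], [0, 0, 0, 0, 0, -0.05, -0.5], [0, 0, 0, 0, 0, -0.09, -0.5], [0, 0, 0, 0, 0, -0.12, -0.5], [0, 0, 0, 0, 0, -0.12, -0.5], [0, 0, 0, 0, 0, -0.12, -0.5]])

```text
time: 21.55
ee_pos: [0.4477, -0.1027, 0.1796]
eef_rot: [0.997, 0.023, 0.071, -0.002]
ft_force: [0.6, 0.2, -0.4]
width: 0.065
```

```bash
python3 - <<'E'
from m import *
im,X,d=look(); cv2.imwrite("pics/t2.png",cv2.resize(im[80:260,180:460,::-1],None,fx=2.6,fy=2.6))
im,d=camera("scene"); X=world("scene",d); H,S,V=np.moveaxis(cv2.cvtColor(im,cv2.COLOR_RGB2HSV).astype(int),-1,0); x,y,z=np.moveaxis(X,-1,0)
P=X[(d>0)&(H>5)&(H<18)&(S>150)&(abs(x-.47)<.06)&(abs(y+.1)<.03)]; print("handle",len(P),P.mean(0).round(4),"was .5184")
for l in("spray_can","grease_tin","screwdriver"):
    for r in outline_of(l,"scene")[:1]: P=X[r["pixels"]&(d>0)]; print(l,np.percentile(P,3,0).round(3),np.percentile(P,97,0).round(3))
E
```

```text
L 1176 tube ramp-x [0.0103]
R 1165 tube ramp-x [0.0105]
F tool [-0.33  0.3   0.25] t 21.6 tcp ramp x -0.2195
handle 170 [ 0.4687 -0.0944  0.0631] was .5184
spray_can [0.511 0.172 0.008] [0.561 0.223 0.161]
grease_tin [ 0.648 -0.26   0.011] [ 0.708 -0.203  0.063]
screwdriver [ 0.604  0.226 -0.001] [0.762 0.258 0.026]
```

View pics/t2.png

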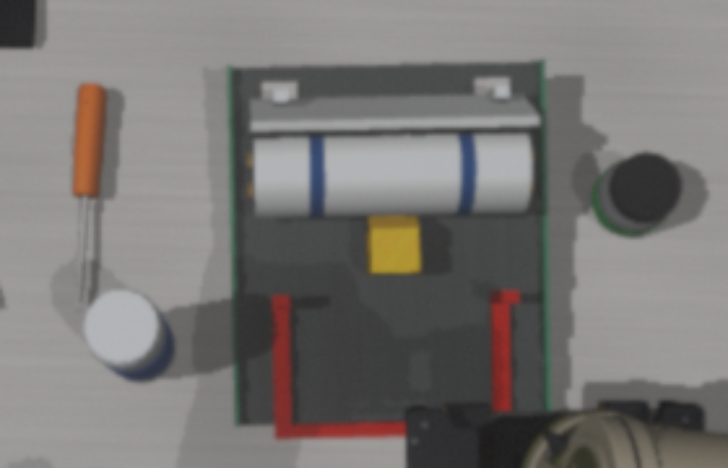

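The stop is fully back, and the chock alone holds the tube on the rail. The bystanders are where they started, so I'm handing in.

```bash
python3 -c "
from bench import *
print(close_job())"
```

```text
the job is handed in; nothing more can be done
None
```

I chocked the tube, drew the stop back and handed the job in at about 21.6 s of the allowed 72 s. No verdict was reported.

- **Push:** I set the chock on the ramp and pushed the tube about 15 mm uphill to the rail. I held about 15–16 N of push at the wrist for about 0.7 s. By my estimate that is about 12 N on the tube after sole friction, and at most about 18 N if the sole carried none. The contact force was not measured directly. I then eased off and released the chock.
- **Stop:** I gripped the orange handle and drew the stop down its full travel. The tool and the handle images both showed about 50 mm.

**Last checks:**
- **Tube:** its axis measured +10.3 mm on the left and +10.5 mm on the right along the ramp. That is parallel to the rail, and unchanged before, during and after the stop was drawn back.
- **Chock:** it stands on its sole, touching the tube's low side.
- **Bystanders:** I saw no real movement of the can, the tin or the screwdriver. The screwdriver's outline differed by up to about 25 mm at one end, and the tin's first outline took in pixels beyond the tin. I put both down to noise, because the arm never went near either of them.

While the arm was over the ramp, the tube readings on the right side were wrong because the arm blocked the view. I ignored them, and both sides agreed once the view was clear.

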